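# Unlatch the catering pan

## Robot

A 6-joint arm with a two-finger parallel gripper is mounted at the origin on the work surface. World frame = base frame: x ahead of the robot, y to its left, z up, the work surface at z = 0. Lengths are in mm, angles in rad, forces in N, time in s.
With the tool pointing down it reaches from about 275 to 750 mm from the base axis. Payload 10.2 kg.
Tool frame: the origin (TCP) lies midway between the tips of the shut fingers; the grasp point (between the pads) lies 19 mm behind it (ctrl.pinch_z is the distance from the TCP to the grasp point, in mm); x points along the fingers, z is the direction in which the jaws open and shut, and the axes are right-handed (so a half turn about x gives the same grasp; the last joint's range is limited). The gripper opens to 85 mm and grips with 20 to 120 N. Pads are 22 mm wide; open, the fingers measure 114 mm over their backs; the gripper's body (76 mm by 85 mm) begins 54 mm behind the grasp point. The pads swing forward as they close: fully open they stand 13 mm farther back than shut.
Start: joints at [-1.479, 0.313, 1.498, -0, 1.331, -0.223], TCP at [162.541, -499.211, 203.994] pointing down, gripper open.
Joint ranges: [-2.94, 2.94], [-0.97, 2.17], [0.19, 2.56], [-1.23, 4.37], [0.02, 3.11], [-2.88, 2.88]. Speed limits (rad/s): [2.39, 2.39, 3.01, 3.14, 3.14, 3.14].

## Interface

Orientations are given as a unit quaternion [w, x, y, z].
In Python, from rig import ctrl, capture, workorder, nets gives the robot as it stands. The module is installed in compiled form; this text tells all that it offers.
- The arm moves only by the tool send_rows, never from a script. Its argument "rows" is text: rows parted by semicolons, each of 5 numbers parted by spaces: the opening, from 0 (shut) to 1 (fully open), then the shift along the tool's x, y, z in cm, then the turn about the tool's x in units of 5 degrees (1.0 is 5 degrees). In form: grip x y z yaw; .... A call has 1 to 12 rows; each row is the pose to reach, as a shift and turn from the pose commanded when the call began, along the tool's axes at that moment; what a row does not reach only later rows make up. A row lasts 1/10 s, in which the tool goes at most 50 mm and 8.59 degrees, less where a joint would pass 70% of its speed; a pose out of reach is approached as far as the arm can. A call with a gripper value outside its range is refused whole. The fingers move at their own pace and stop on an object; "grip_force" is the grip in N (left out, the last holds). Time passes only in rows, so rows that repeat a pose let the fingers close. It gives the time, the measured TCP pose, the force and the opening at its end, in the units of the state.
- ctrl.sense(): the state, without advancing time (a new reading comes with each control period).
- capture(name): name is "scene" or "top" or "wrist"; returns a dict with "pixels" (480x640x3 uint8, red, green, blue), "intrinsics" (3x3 intrinsics, pixels), "view" (4x4, takes a point from world to camera coordinates); the wrist camera has in their place "mount" (4x4, takes a point from camera to tool coordinates, whose origin is the TCP and whose axes are the tool frame's). Camera axes: x right, y down, z forward; pixel columns grow to the right and rows downward; lengths in mm; the calibration is good to about 2 mm. The wrist camera is an equidistant fisheye: a pixel r from the principal point sees the ray r / f radians off the axis. A picture is of the moment at which its call begins: read the wrist's pose just before it. There is no depth.
- workorder.finish_job(): hands the job in, once; it reports no verdict.
Trained networks look in a picture, given as the dict that the camera call returned (one of the last four; its "shot" number tells which), for a name from the list of things; names that differ only in an ending like _2 or _b are one class to them, and where a whole thing is asked for, a point or a joint stands for the part that bears it (a point fixed in the world has none). Each returns a list of dicts, best first, with "confidence" (0 to 1); they miss things now and then, are a little off and sometimes report something else, mostly with a low value. They report only what shows in the picture. A call takes as long as a camera call.
- nets.boxes_of(picture, target): "location" ([x, y, z] in mm, in world coordinates, good to about 4 mm: the middle of the surface that is visible of it).
- nets.spot_point(picture, target): "location" ([x, y, z] in mm, in world coordinates, good to about 4 mm: a listed point, or the origin of a listed thing).
The state is a dict: "time_s": time; "joints": joint angles; "dq": joint speeds; "tau": joint torques, N m; "eef_pos": TCP position; "ee_rot": TCP orientation; "force": force on the tool from outside, world axes, zero at the start; "wrist_torque": the same for the moment, N m; "grip_width": opening from 0.0 (shut) to 1.0 (fully open).
Only numpy, scipy, OpenCV 4.12 (cv2) and the standard library are available. Lean on these libraries where they do the work, as an engineer would, in place of code of your own. Each camera call takes 0.05 s, during which the arm holds its last target.

## Task

Unlatch the lid of the steel catering pan. First slide the safety tab on the lid outwards, away from the bail, gently until you feel it come to rest against its rubber stop, without ramming it; then swing the bail up until it stands about upright, leave it standing there with the tab still slid out, and let go. Never force the bail up against the tab, and leave the bowl, jar and ring mould where they are.

Things in the scene. Friction and masses are not known exactly. Their poses are not given: they have to be found in the camera images.
- pan: closed stainless catering pan with its clamped lid, 275 x 335 mm in plan, 150 mm high to the flat lid top; it stands fast and does not move. Origin: centre of its underside; x towards the bail's pivot, y towards the safety tab's side, z up. The tongue that locks the bail differs in length from pan to pan and is not measured, so the tab's travel from start to stop is 11 to 43 mm.
- tab: sliding safety tab: steel plate 48 (x) x 40 (y) x 5 mm with an upright rib on its middle. Slides only along pan +y (outwards), about 3 N friction, stays where left. Origin: underside of the plate, 46 mm above the lid top, at pan x -20, y 75 to 79 mm at the start; axes as the pan's. It carries a flat tongue 18 mm wide, 37 to 43 mm above the lid top, that lies across the top of the bail's +y arm.
- tab_rib (a point): centre of the tab's upright black rib, 21 mm above the tab's origin. The rib is 34 mm (pan x) x 12 mm (pan y) x 32 mm high, its top 83 mm above the lid top; push it on its inner (-y) face or pinch it across its 12 mm. Guide rails 45 mm high, 50 mm wide over both, run below the plate from pan y 57 to 152 mm.
- stop: rubber-faced end stop 26 x 9 x 12 mm between the guide rails, met by the tail of the tongue (the plate passes above it). Origin: centre of its inner face, 38 mm above the lid top, at pan x -20, y 132 mm; axes as the pan's. The tongue clears the bail only in the last 2 mm before this stop, so slide until it is felt. It yields about 1 mm per 16 N; over 20 N on it is ramming.
- bail: main latch: U-shaped bail of 10 mm round bar, 90 mm long, 90 wide, lying level; posts 44 mm high at its pivot. Origin: on the pivot axis, at pan x 40, y 0, 30 mm above the lid top; axes the pan's when flat, the bail lies along its -x. Swings up and over towards pan +x, to 106 degrees; stays at any angle (pivot 0.18 N m). Still locked, it rises 2 degrees and meets the tongue; over 15 N is forcing.
- bail_bar (a point): centre of the bail's cross bar, a round grip sleeve 16 mm in diameter and 60 mm long along pan y, 90 mm from the pivot axis and 30 mm above the lid top (22 mm clear beneath) when flat; taken from above with the fingers either side in pan x.
- bowl: small steel bowl, 90 mm across, 45 mm high, loose on the counter; bystander. Origin: centre of its foot.
- jar: amber glass jar, 56 mm across, 85 mm high, loose on the counter; bystander. Origin: centre of its foot.
- mould: steel ring mould, 72 mm across, 45 mm high, loose on the counter; bystander. Origin: centre of its foot.

How it is judged:
By the outcome, as a careful person would: the job done as asked, in the order asked, and still so for the second after the job is handed in, with the robot touching nothing.
It also fails if it takes over 51 s, if anything falls off the work surface, if the arm or the gripper's body presses on something with over 40 N, if the wrist force passes 120 N, or if a joint passes its speed limit or range.

## Working session

There is one attempt and no reset: what is moved stays moved. The work goes in short steps, Python scripts to look and compute and a tool call to move; the robot and the scene stay as the last step left them, time stands still between calls to the robot, and variables do not carry over. Pictures are saved under pics/ and viewed, and the job is handed in when it is done.

Besides the shell and the picture viewer there is one more tool, called after "Request:" as name(argument=value, ...), one argument or row to a line, values as JSON. send_rows: Moves the arm, as the interface text tells. Its arguments: {"type":"object","properties":{"rows":{"type":"string"},"grip_force":{"type":"number"}},"required":["rows"]}

```bash
mkdir -p pics; ls; cat > h.py <<'E'
import numpy as np, cv2
from rig import ctrl, capture, workorder, nets
np.set_printoptions(precision=2,suppress=True)
def save(p,n): cv2.imwrite('pics/%s.png'%n, cv2.cvtColor(p['pixels'],cv2.COLOR_RGB2BGR))
E
python3 - <<'E'
from h import *
s=ctrl.sense(); print(s, ctrl.pinch_z)
for c in ['scene','top']:
    p=capture(c); save(p,c+'0')
    for t in ['pan','tab','tab_rib','stop','bail','bail_bar']:
        for d in nets.spot_point(p,t)[:2]: print(c,t,np.array(d['location']),round(d['confidence'],2))
print(ctrl.sense()['time_s'])
E
```

```text
pics
{'time_s': 0.0, 'joints': array([-1.48,  0.31,  1.5 , -0.  ,  1.33, -0.22]), 'dq': array([ 0.,  0., -0., -0., -0., -0.]), 'tau': array([  0.  , -41.23, -25.97,   0.  ,   0.  ,   0.  ]), 'eef_pos': array([ 162.51, -498.9 ,  203.43]), 'ee_rot': array([ 0.57,  0.42,  0.57, -0.42]), 'force': array([ 0.33, -0.6 , -0.5 ]), 'wrist_torque': array([-0.02, -0.05, -0.02]), 'grip_width': 1.0017457361242952} 18.700000000000003
scene pan [575.3 -36.1  -1.7] 0.83
scene tab [535.6  32.5 195.8] 0.55
scene tab_rib [536.   34.5 219.1] 0.58
scene stop [525.8  87.6 192.5] 0.57
scene bail_bar [526.4 -46.9 178.8] 0.79
top pan [570.5 -35.2  -6.1] 0.83
top tab [531.   32.4 198.9] 0.97
top tab_rib [534.1  30.8 212.9] 0.77
top stop [522.4  90.7 189.1] 0.57
top bail_bar [526.  -48.7 181.9] 0.65
0.7
```

View pics/scene0.png

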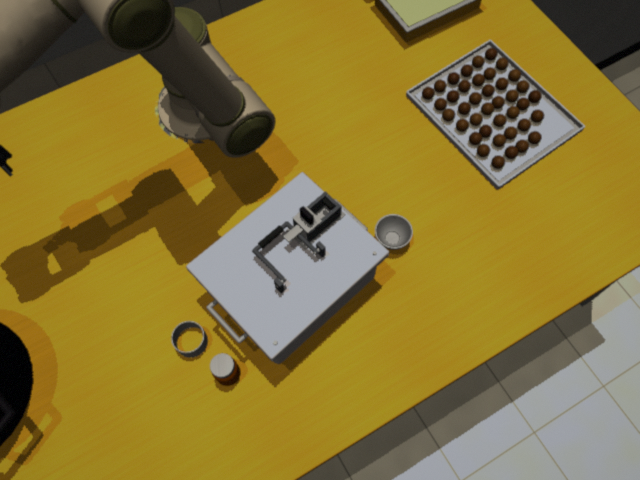

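View pics/top0.png

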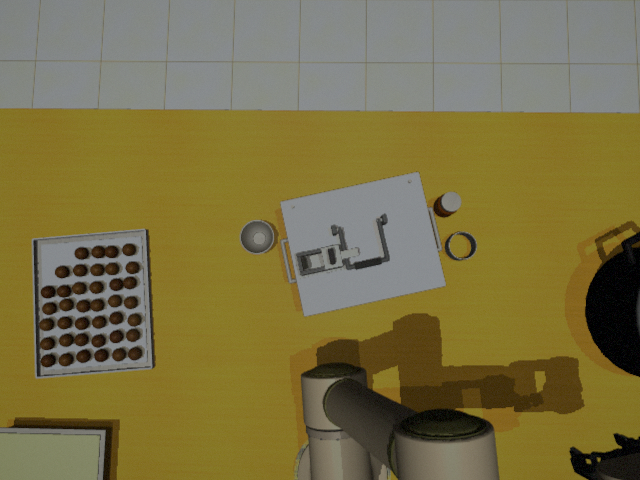

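The top picture shows the lid corners near (281,202), (418,172), (445,286) and (304,315). The rib is near (332,257) and the bail sleeve near (368,264). The bail pivots point away from the robot. Next I fit the pan pose.

```bash
python3 - <<'E'
from h import *
from scipy.optimize import least_squares
p=capture('top')
K=np.array(p['intrinsics']);V=np.array(p['view'])
print(K,V)
R=V[:3,:3];C=-R.T@V[:3,3]
def px2w(u,v,z):
    d=R.T@np.linalg.inv(K)@[u,v,1]; return C+d*(z-C[2])/d[2]
for u,v in [(281,202),(418,172),(445,286),(304,315)]: print(px2w(u,v,150))
im=cv2.cvtColor(p['pixels'],cv2.COLOR_RGB2HSV)
m=((im[...,1]<70)&(im[...,2]>90)).astype(np.uint8); m[:, :270]=0;m[:,455:]=0;m[:160]=0;m[330:]=0
m=cv2.morphologyEx(m,cv2.MORPH_CLOSE,np.ones((15,15)));m=cv2.morphologyEx(m,cv2.MORPH_OPEN,np.ones((21,21)))
c=max(cv2.findContours(m,0,2)[0],key=cv2.contourArea)
b=cv2.boxPoints(cv2.minAreaRect(c));print(b)
W=np.array([px2w(u,v,150) for u,v in b]);print(W, W.mean(0), [np.linalg.norm(W[i]-W[i-1]) for i in range(4)])
e=W-np.roll(W,1,0); print(np.degrees(np.arctan2(e[:,1],e[:,0])))
big=cv2.resize(p['pixels'][150:330,250:480],None,fx=3.4,fy=3.3,interpolation=cv2.INTER_CUBIC);save({'pixels':big},'topz')
for t in ['tab','tab_rib','stop','bail_bar','bail','pan']:
    for d in nets.spot_point(p,t)[:1]: print(t,np.array(d['location']),round(d['confidence'],2))
E
```

```text
[[456.36   0.   324.29]
 [  0.   456.36 245.81]
 [  0.     0.     1.  ]] [[   0.02   -1.     -0.02   43.85]
 [  -1.     -0.01   -0.09  574.08]
 [   0.09    0.02   -1.   1155.72]
 [   0.      0.      0.      1.  ]]
[663.86 152.76 150.  ]
[ 738.88 -167.13  150.  ]
[ 473.72 -227.9   150.  ]
[402.64  93.74 150.  ]
[[261.88 204.96]
 [436.28 167.14]
 [461.25 282.28]
 [286.85 320.1 ]]
[[ 656.29  197.47  150.  ]
 [ 750.94 -209.85  150.  ]
 [ 482.77 -264.98  150.  ]
 [ 390.42  132.77  150.  ]] [570.1  -36.15 150.  ] [np.float64(273.62303845128037), np.float64(418.1639136977957), np.float64(273.77903459570143), np.float64(408.3345696303774)]
[  13.68  -76.92 -168.38  103.07]
tab [533.6  32.  198. ] 0.75
tab_rib [533.4  29.6 213.6] 0.64
stop [520.5  91.  188.1] 0.37
bail_bar [523.3 -49.7 180.9] 0.96
pan [569.1 -33.5   0. ] 0.76
```

View pics/topz.png

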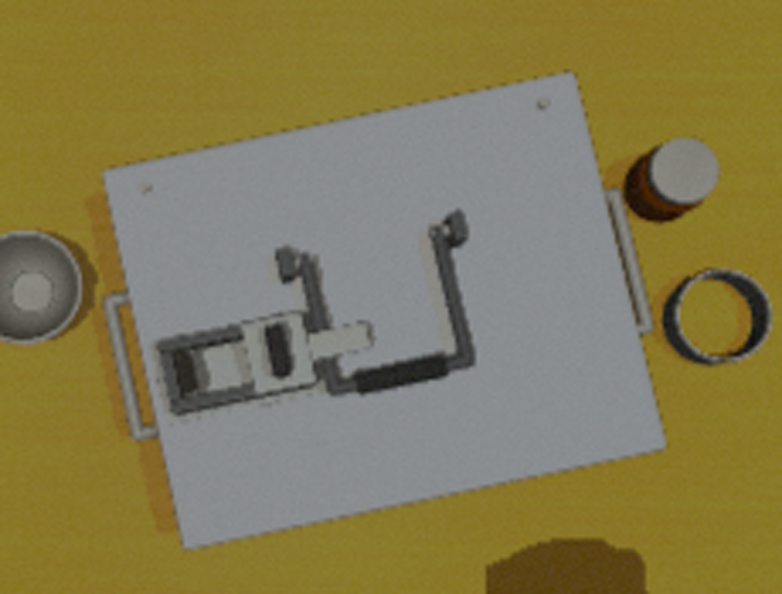

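```bash
cat >> h.py <<'E'
from scipy.spatial.transform import Rotation as Ro
PC=np.array([570.2,-36.8,0.]); YAW=np.radians(13.0)
PX=np.array([np.cos(YAW),np.sin(YAW),0]);PY=np.array([-np.sin(YAW),np.cos(YAW),0])
def P(x,y,z): return PC+PX*x+PY*y+np.array([0,0,z])
def pan(w): d=np.array(w)-PC; return np.array([d@PX,d@PY,d[2]])
def Rt(s): q=s['ee_rot']; return Ro.from_quat([q[1],q[2],q[3],q[0]]).as_matrix()
def st():
    s=ctrl.sense(); F=np.array(s['force']); 
    print('t',round(s['time_s'],2),'pan xyz',pan(s['eef_pos']),'F pan',F@PX,F@PY,F[2],'g',round(s['grip_width'],3)); return s
def sh(s,tgt):
    R=Rt(s); d=R.T@(np.array(tgt)-s['eef_pos'])/10
    z=R[:,2]; a=np.degrees(np.arctan2(z@PY,z@PX)); print('shift cm',d,'toolz angle from PX',a,'tool y in pan',R[:,1]@PX,R[:,1]@PY); return d
E
python3 - <<'E'
from h import *
s=st(); print(Rt(s)); sh(s,P(-20,40,290))
E
```

```text
t 1.05 pan xyz [-501.22 -358.86  204.01] F pan 0.2151477778202837 1.0217871104959477 0.3349156161838486 g 1.0
[[-0.    0.95  0.31]
 [-0.    0.31 -0.95]
 [-1.   -0.    0.  ]]
shift cm [ -8.6   51.44 -35.51] toolz angle from PX -84.96169221110983 tool y in pan 0.9961362033487758 0.08782177602006257
```

Request:
send_rows(
  rows="1 -4 0 0 -1.5; 1 -8.6 4 -3 -3; 1 -8.6 8 -6 -4.5; 1 -8.6 12 -9 -6; 1 -8.6 16 -12 -7.5; 1 -8.6 20 -15 -9; 1 -8.6 24 -18 -10.5; 1 -8.6 28 -21 -12; 1 -8.6 32 -24 -13.5; 1 -8.6 36 -27 -15; 1 -8.6 40 -29.5 -16; 1 -8.6 43 -31 -17",
)

```text
time_s: 2.25
eef_pos: [476.4, -68.9, 290.3]
ee_rot: [0.703, -0.082, 0.702, 0.082]
force: [0.2, -1.5, 0.9]
grip_width: 1.0
```

```bash
python3 - <<'E'
from h import *
s=st(); sh(s,P(-20,40,290)); print(s['joints'])
E
```

```text
t 2.25 pan xyz [-98.67 -10.19 290.32] F pan -0.16656199675571118 -1.519499890967719 0.9411897885734304 g 1.0
shift cm [0.04 4.98 7.89] toolz angle from PX 0.3033891534131167 tool y in pan -0.005294878188995303 0.9999859113391958
[-0.39  0.17  1.46  0.    1.51 -0.62]
```

Request:
send_rows(
  rows="1 0 2.5 4 0; 1 0 4 7.9 0; 1 0 4 7.9 0; 1 0 4 7.9 0",
)

```text
time_s: 2.65
eef_pos: [543.4, -14.2, 289.4]
ee_rot: [0.702, -0.081, 0.703, 0.081]
force: [-0.6, 0.1, -0.9]
grip_width: 0.996
```

```bash
python3 - <<'E'
from h import *
s=st(); p=capture('wrist'); save(p,'w1'); print(p['intrinsics'],p['mount'])
for t in ['tab','tab_rib','stop','bail_bar','bail','pan']:
    for d in nets.spot_point(p,t)[:1]: print(t,np.array(d['location']),pan(d['location']),round(d['confidence'],2))
E
```

```text
t 2.65 pan xyz [-21.07  28.02 289.44] F pan -0.6128067557842388 0.19958603869572547 -0.9458088454485594 g 0.996
[[371.65   0.   314.61]
 [  0.   371.65 238.36]
 [  0.     0.     1.  ]] [[   0.     -0.28    0.96 -170.72]
 [   0.     -0.96   -0.28   70.5 ]
 [   1.      0.     -0.      0.76]
 [   0.      0.      0.      1.  ]]
tab [534.8  35.1 193.7] [-18.32  78.02 193.7 ] 0.79
tab_rib [532.3  33.5 216. ] [-21.11  77.02 216.  ] 0.83
stop [523.   84.4 189.8] [-18.73 128.71 189.8 ] 0.69
bail_bar [525.  -48.7 181.9] [-46.72  -1.43 181.9 ] 0.78
pan [572.  -39.3  -2.1] [ 1.19 -2.84 -2.1 ] 0.77
```

View pics/w1.png

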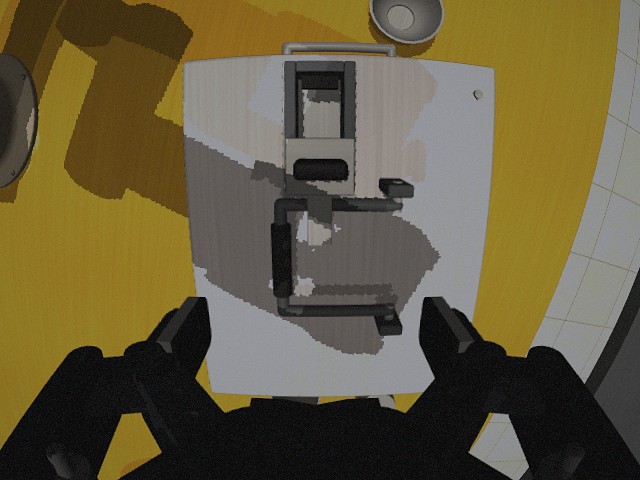

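The wrist view agrees with the model: rib at (320,169), rails running to the stop at about (320,80), sleeve at (282,260). I'll zoom in on the tail of the tongue.

```bash
python3 - <<'E'
import cv2
a=cv2.imread('pics/w1.png')[50:250,260:420]
a=cv2.convertScaleAbs(a,alpha=1.5,beta=20)
cv2.imwrite('pics/w1z.png',cv2.resize(a,None,fx=3,fy=3,interpolation=cv2.INTER_CUBIC))
E
```

```text
(no output)
```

View pics/w1z.png

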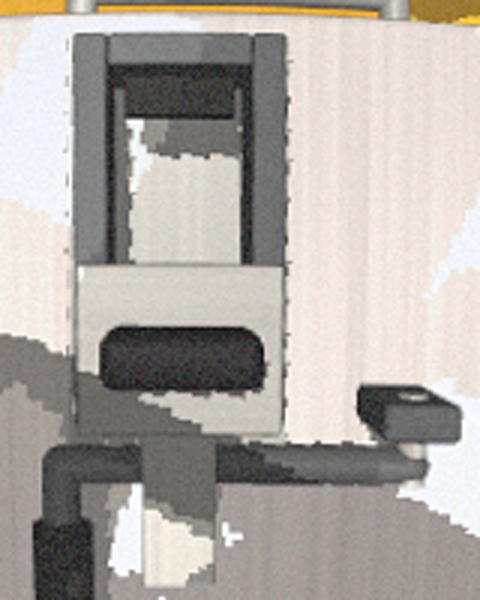

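```bash
cat >> h.py <<'E'
def ray(p,s,u,v,z):
    K=np.array(p['intrinsics']);M=np.array(p['mount'])
    x,y=(u-K[0,2])/K[0,0],(v-K[1,2])/K[1,1]; r=np.hypot(x,y)
    d=np.array([x/r*np.sin(r),y/r*np.sin(r),np.cos(r)])
    R=Rt(s); o=s['eef_pos']+R@M[:3,3]; w=R@M[:3,:3]@d
    return pan(o+w*(z-o[2])/w[2])
E
python3 - <<'E'
from h import *
s=st(); p=capture('wrist')
for n,u,v,z in [('tip',320,245,193),('tipL',308,245,193),('tipR',331.5,245,193),('armouter',365,197,180),('arminner',365,211,180),('platein',320,195,201),('plateout',320,138.5,201),('sleeve',282,260,180),('stoptop',321,89.5,194),('ribtop c',320,167,233),('cornerNW',184,62,150),('NE',494,69,150),('barend+',282,223,180),('barend-',282,297,180)]: print(n,ray(p,s,u,v,z))
E
```

```text
t 3.0 pan xyz [-21.57  27.3  290.4 ] F pan -0.33073716544525317 -0.16448281726444178 0.16026206627727657 g 1.001
tip [-16.86  14.96 193.  ]
tipL [-25.92  14.96 193.  ]
tipR [ -8.17  14.96 193.  ]
armouter [ 17.89  49.59 180.  ]
arminner [ 18.22  38.55 180.  ]
platein [-17.11  54.45 201.  ]
plateout [-17.2   94.39 201.  ]
sleeve [-47.15  -1.7  180.  ]
stoptop [-16.42 129.67 194.  ]
ribtop c [-17.62  77.27 233.  ]
cornerNW [-132.71  164.85  150.  ]
NE [138.47 164.41 150.  ]
barend+ [-46.39  28.89 180.  ]
barend- [-48.15 -34.55 180.  ]
```

```bash
cat >> h.py <<'E'
PC=PC+PX*3-PY*2
E
python3 - <<'E'
from h import *
s=st(); sh(s,P(-20,45,211))
E
```

```text
t 3.05 pan xyz [-24.5   29.37 290.31] F pan 0.9878376800554824 -0.33727041381842526 0.1738836625263663 g 1.001
shift cm [7.93 1.56 0.45] toolz angle from PX -0.00953295990269213 tool y in pan 0.00016646529306536673 0.9999999638610241
```

Request:
send_rows(
  rows="0 1 1.5 0.45 0; 0 2 1.5 0.45 0; 0 3 1.5 0.45 0; 0 4.5 1.5 0.45 0; 0 6 1.5 0.45 0; 0 7 1.5 0.45 0; 0 7.9 1.5 0.45 0; 0 7.9 1.5 0.45 0; 0 7.9 1.5 0.45 0",
  grip_force=60,
)

```text
time_s: 3.95
eef_pos: [544.5, 1.0, 211.3]
ee_rot: [0.703, -0.08, 0.702, 0.08]
force: [-0.2, 0.9, 0.6]
grip_width: -0.002
```

```bash
python3 - <<'E'
from h import *
s=st(); p=capture('wrist'); save(p,'w2')
E
```

```text
t 3.95 pan xyz [-19.49  44.65 211.3 ] F pan 0.023900479711079246 0.8743464884898726 0.60174749100635 g -0.002
```

View pics/w2.png

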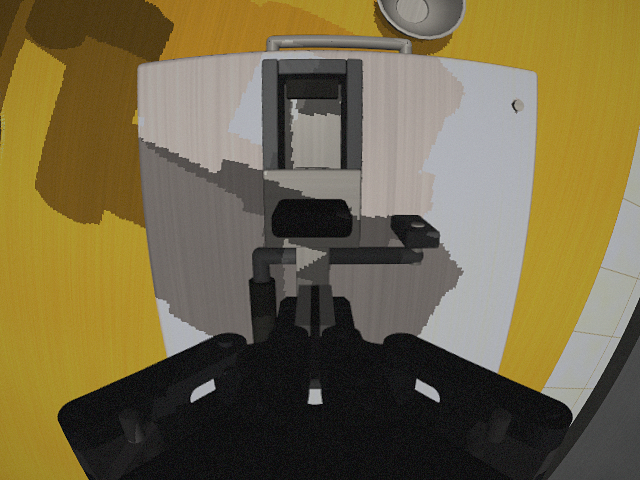

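The shut fingers at (315,290) stand just inside the rib at (312,217), so I'll push outwards slowly.

Request:
send_rows(
  rows="0 0 0.4 0 0; 0 0 0.8 0 0; 0 0 1.1 0 0; 0 0 1.3 0 0; 0 0 1.5 0 0; 0 0 1.65 0 0; 0 0 1.8 0 0; 0 0 1.9 0 0; 0 0 2.0 0 0; 0 0 2.0 0 0",
)

```text
time_s: 5.0
eef_pos: [539.8, 20.7, 211.0]
ee_rot: [0.703, -0.08, 0.703, 0.08]
force: [0.0, -0.4, -0.1]
grip_width: -0.0
```

```bash
python3 - <<'E'
from h import *
s=st(); p=capture('wrist'); save(p,'w3')
print([(t,pan(d['location'])) for t in ['tab_rib','tab'] for d in nets.spot_point(p,t)[:1]])
a=cv2.imread('pics/w3.png')[30:330,180:480]
cv2.imwrite('pics/w3z.png',cv2.resize(cv2.convertScaleAbs(a,alpha=1.5,beta=20),None,fx=2,fy=2))
E
```

```text
t 5.0 pan xyz [-19.66  64.84 211.  ] F pan -0.03769886720905369 -0.36320678683473123 -0.14088892532806907 g -0.0
[('tab_rib', array([-24.05,  79.32, 214.9 ])), ('tab', array([-20.58,  75.64, 195.2 ]))]
```

View pics/w3z.png

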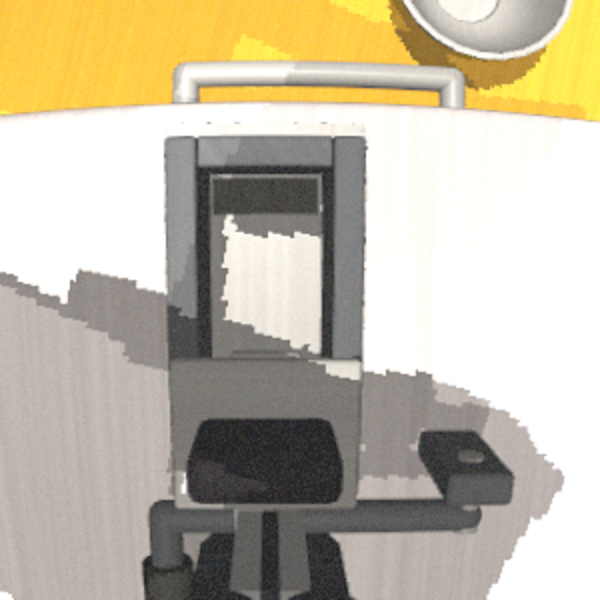

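The rib hasn't moved and nothing is felt yet. The small ledge at crop (265,352) looks like the tongue's tail, about 34 mm short of the stop, which matches the tip estimate. I'll continue.

Request:
send_rows(
  rows="0 0 0.15 0 0; 0 0 0.3 0 0; 0 0 0.45 0 0; 0 0 0.6 0 0; 0 0 0.75 0 0; 0 0 0.85 0 0; 0 0 0.95 0 0; 0 0 1.0 0 0",
)

```text
time_s: 5.95
eef_pos: [537.6, 30.4, 211.0]
ee_rot: [0.703, -0.08, 0.703, 0.08]
force: [-0.2, -0.5, 0.5]
grip_width: 0.001
```

```bash
python3 - <<'E'
from h import *
s=st(); p=capture('wrist'); save(p,'w4')
print([(t,pan(d['location'])) for t in ['tab_rib','tab'] for d in nets.spot_point(p,t)[:1]])
a=cv2.imread('pics/w4.png')[30:330,180:480]
cv2.imwrite('pics/w4z.png',cv2.resize(cv2.convertScaleAbs(a,alpha=1.5,beta=20),None,fx=2,fy=2))
E
```

```text
t 5.95 pan xyz [-19.65  74.84 211.  ] F pan -0.29522040685277334 -0.48797582957029323 0.4847074860045681 g 0.001
[('tab_rib', array([-22.46,  78.64, 213.9 ])), ('tab', array([-22.38,  78.52, 197.5 ]))]
```

View pics/w4z.png

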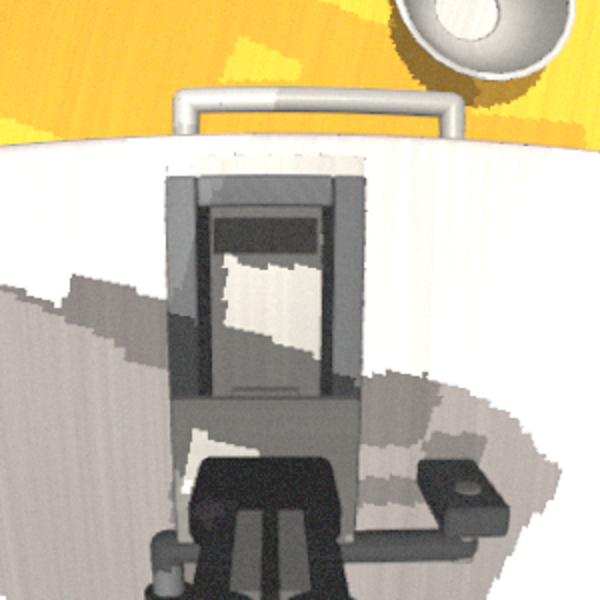

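```bash
cat >> h.py <<'E'
def proj(p,s,w):
    K=np.array(p['intrinsics']);M=np.array(p['mount']);R=Rt(s)
    t=R.T@(np.array(w)-s['eef_pos']); c=M[:3,:3].T@(t-M[:3,3])
    r=np.hypot(c[0],c[1]); th=np.arctan2(r,c[2])
    return np.array([K[0,2]+K[0,0]*th*c[0]/r,K[1,2]+K[1,1]*th*c[1]/r])
E
python3 - <<'E'
from h import *
s=st(); p=capture('wrist')
z=lambda w:(proj(p,s,w)-[180,30])*2
for y in (-11,0,11):
  for x in (0,-19,-40):
    print('tool',x,y,z(s['eef_pos']+Rt(s)@np.array([x,y,0])))
for n,w in [('ribtop out',P(-20,82,233)),('ribtop in',P(-20,70,233)),('plate out',P(-20,96,201)),('stop',P(-20,132,194)),('plate in',P(-20,56,201)),('arm',P(0,45,180))]: print(n,z(w))
print(p['mount'])
a=cv2.imread('pics/w4.png')[200:330,240:400]
cv2.imwrite('pics/w4y.png',cv2.resize(cv2.convertScaleAbs(a,alpha=3,beta=10),None,fx=5,fy=4.6,interpolation=cv2.INTER_CUBIC))
E
```

```text
t 6.1 pan xyz [-19.66  74.74 210.99] F pan -0.025323008859354512 1.3279510745790861 0.9423568499026206 g 0.0
tool 0 -11 [266.62 538.39]
tool -19 -11 [266.29 573.73]
tool -40 -11 [265.85 621.72]
tool 0 0 [266.58 498.42]
tool -19 0 [266.23 530.65]
tool -40 0 [265.76 574.97]
tool 0 11 [266.54 456.6 ]
tool -19 11 [266.18 485.12]
tool -40 11 [265.68 524.82]
ribtop out [264.6  506.21]
ribtop in [264.67 555.49]
plate out [265.4  405.06]
stop [265.56 259.67]
plate in [265.5  548.28]
arm [332.12 549.91]
[[   0.     -0.28    0.96 -170.72]
 [   0.     -0.96   -0.28   70.5 ]
 [   1.      0.     -0.      0.76]
 [   0.      0.      0.      1.  ]]
```

View pics/w4y.png

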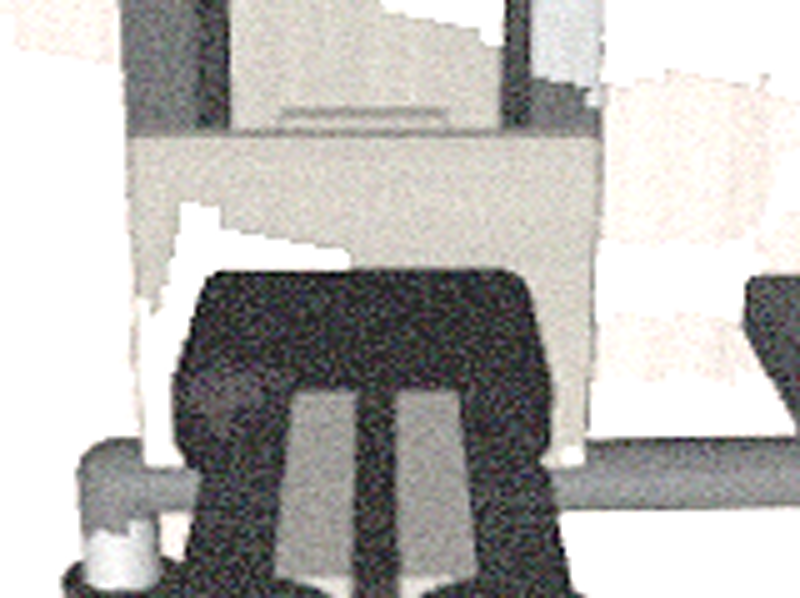

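```bash
python3 - <<'E'
import cv2
a=cv2.imread('pics/w2.png')[200:360,220:420]
cv2.imwrite('pics/w2y.png',cv2.resize(cv2.convertScaleAbs(a,alpha=3,beta=10),None,fx=4,fy=3.7,interpolation=cv2.INTER_CUBIC))
E
```

```text
(no output)
```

View pics/w2y.png

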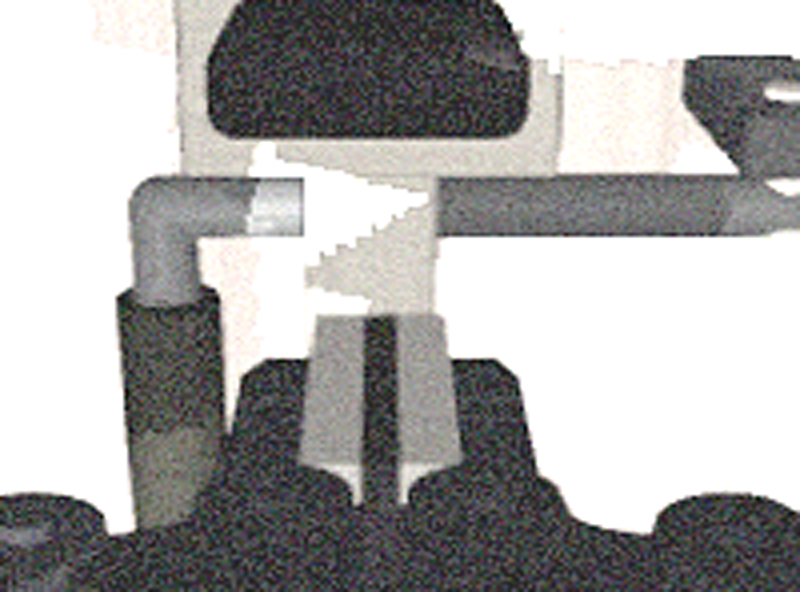

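```bash
python3 - <<'E'
from h import *
s=st(); p=capture('wrist')
s2=dict(s); s2['eef_pos']=P(-19.5,44.65,211.3)
for n,w in [('ribbot out',P(-20,82.4,201)),('ribtop in233',P(-20,70.4,233)),('ribtop in 217',P(-20,70.4,217)),('plate out',P(-20,96.4,201))]: print(n,proj(p,s2,w))
for y in(11,0,-11): print(proj(p,s,s['eef_pos']+Rt(s)@np.array([0,y,5])))
q=capture('scene'); save(q,'s4')
a=q['pixels'][150:300,210:400]; save({'pixels':cv2.convertScaleAbs(cv2.resize(a,None,fx=4,fy=4,interpolation=cv2.INTER_CUBIC),alpha=1.5)},'s4z')
K=np.array(q['intrinsics']);V=np.array(q['view'])
def pr(w): c=V[:3,:3]@w+V[:3,3]; u=K@c/c[2]; return (u[:2]-[210,150])*4
for n,w in [('TCP',s['eef_pos']),('TCP+19',s['eef_pos']+[0,0,19]),('ribc',P(-20,76.4,217)),('ribtop',P(-20,76.4,233))]: print(n,pr(w))
E
```

```text
t 6.15 pan xyz [-19.64  74.73 210.99] F pan -0.26121563835364714 -0.21900009324493275 0.11136708265228795 g 0.004
ribbot out [312.36 200.18]
ribtop in233 [311.87 242.08]
ribtop in 217 [312.14 232.08]
plate out [312.36 172.02]
[323.55 258.3 ]
[323.37 279.21]
[323.17 299.19]
TCP [382.4  271.04]
TCP+19 [380.92 254.19]
ribc [383.87 263.29]
ribtop [382.63 248.99]
```

View pics/s4z.png

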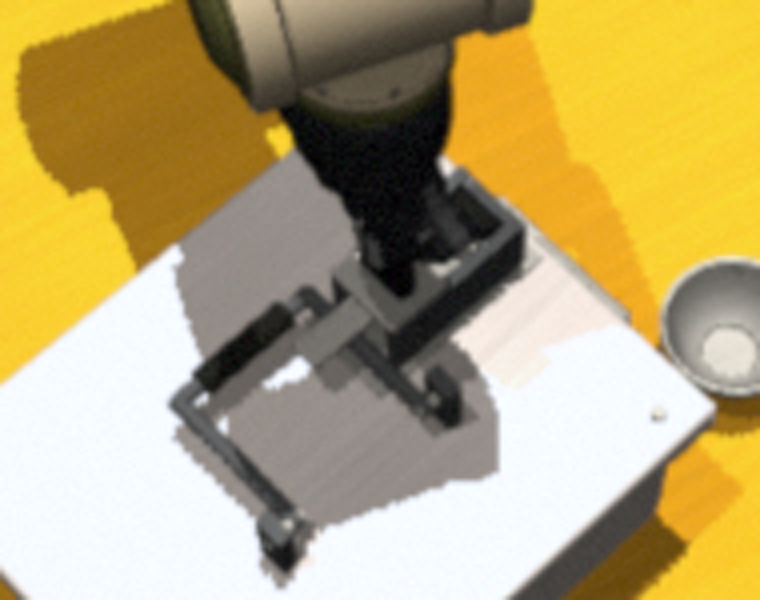

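```bash
python3 - <<'E'
from h import *
s=st(); p=capture('wrist')
f=lambda x,y,z:proj(p,s,s['eef_pos']+Rt(s)@np.array([x,y,z]))
for x in (0,-13,-30,-45):
  for y in (11,-11): print(x,y,f(x,y,42.5),f(x,y,52),'shut',f(x,y,10))
a=cv2.imread('pics/w1.png')[260:420,120:520]
cv2.imwrite('pics/w1y.png',cv2.resize(cv2.convertScaleAbs(a,alpha=4,beta=10),None,fx=2,fy=3,interpolation=cv2.INTER_CUBIC))
E
```

```text
t 6.25 pan xyz [-19.65  74.72 210.98] F pan 0.4175730901807537 1.2335045975672818 0.5998971819667102 g 0.0
0 11 [399.2 258. ] [417.52 257.85] shut [333.82 258.29]
0 -11 [395.88 298.28] [413.55 297.82] shut [333.03 299.16]
-13 11 [405.13 267.21] [424.61 266.94] shut [335.2  267.72]
-13 -11 [401.16 309.67] [419.89 309.06] shut [334.25 310.87]
-30 11 [414.17 281.34] [435.36 280.86] shut [337.32 282.29]
-30 -11 [409.08 326.9 ] [429.34 325.99] shut [336.09 328.68]
-45 11 [423.62 296.31] [446.54 295.52] shut [339.57 297.87]
-45 -11 [417.19 344.76] [438.97 343.48] shut [338.  347.3]
```

View pics/w1y.png

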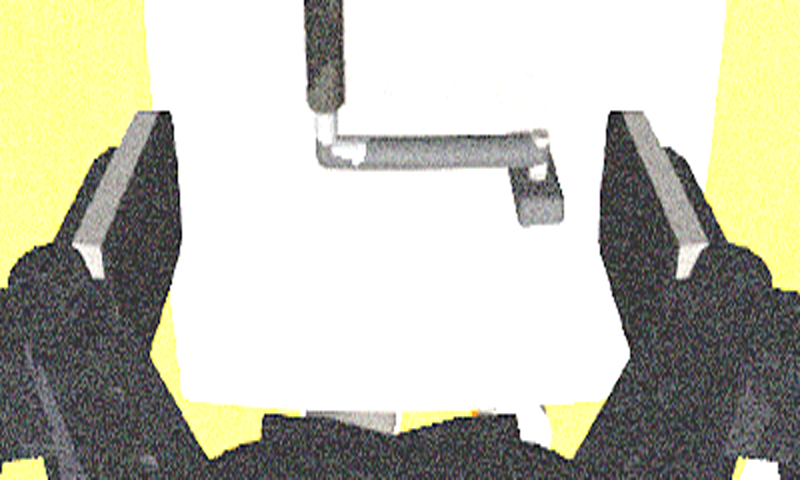

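Every clue says the real fingertips sit about 33 mm behind the reported TCP. The pads' picture position and opening width both match tool x ≈ -45 when open, so about -33 when shut. The TCP also reached the rib's y with no contact. I'll back off, descend by feel and re-check in the picture.

Request:
send_rows(
  rows="0 0 -2 0 0; 0 0 -3.3 0 0; 0 0 -3.3 0 0; 0 1 -3.3 0 0; 0 2 -3.3 0 0; 0 2.5 -3.3 0 0; 0 2.5 -3.3 0 0",
)

```text
time_s: 7.0
eef_pos: [544.5, -1.4, 184.9]
ee_rot: [0.702, -0.08, 0.703, 0.081]
force: [0.4, -0.0, -0.2]
grip_width: 0.006
```

```bash
python3 - <<'E'
from h import *
s=st(); p=capture('wrist'); save(p,'w5')
a=cv2.imread('pics/w5.png')[150:350,220:420]
cv2.imwrite('pics/w5y.png',cv2.resize(cv2.convertScaleAbs(a,alpha=2.5,beta=10),None,fx=3.5,fy=3,interpolation=cv2.INTER_CUBIC))
q=capture('scene')
a=q['pixels'][150:300,210:400]; save({'pixels':cv2.convertScaleAbs(cv2.resize(a,None,fx=4,fy=4,interpolation=cv2.INTER_CUBIC),alpha=1.8)},'s5z')
K=np.array(q['intrinsics']);V=np.array(q['view'])
def pr(w): c=V[:3,:3]@w+V[:3,3]; u=K@c/c[2]; return (u[:2]-[210,150])*4
for n,w in [('TCP',s['eef_pos']),('TCP+33',s['eef_pos']+[0,0,33]),('ribc',P(-20,76.4,217)),('tip of tongue',P(-20,16.5,193)),('sleeve',P(-50,0,180)),('rail end',P(5,152,195))]: print(n,pr(w))
E
```

```text
t 7.0 pan xyz [-20.05  42.32 184.87] F pan 0.4162560987233937 -0.1441812663531462 -0.21893292438762718 g 0.006
TCP [337.98 331.46]
TCP+33 [334.31 303.76]
ribc [383.87 263.29]
tip of tongue [299.92 356.08]
sleeve [239.75 348.39]
rail end [523.44 224.51]
```

View pics/w5y.png

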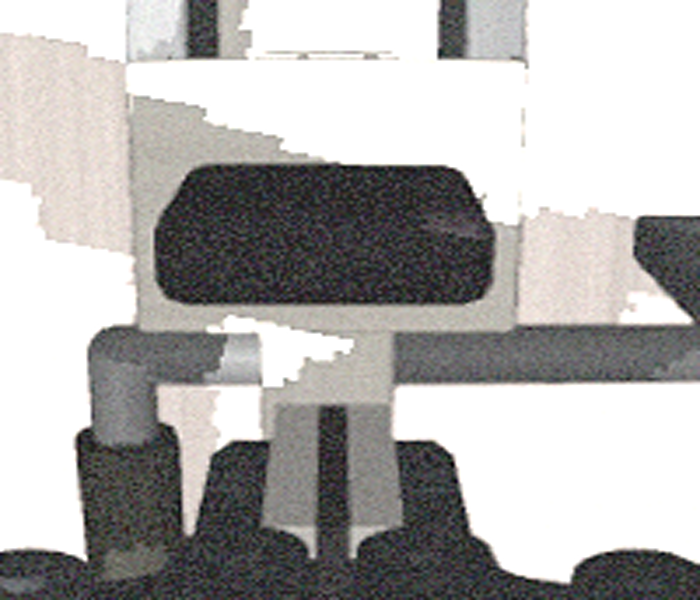

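View pics/s5z.png

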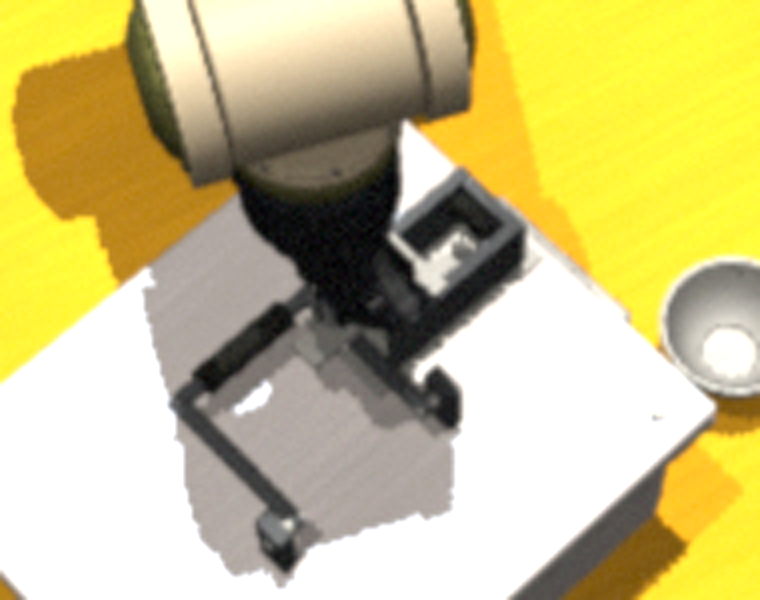

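At reported z=185 over the tongue (top 193) I still feel nothing, so the offset is confirmed to be real. I'll go down another 6 mm and push.

Request:
send_rows(
  rows="0 0.3 0 0 0; 0 0.6 0 0 0; 0 0.6 0.5 0 0; 0 0.6 1.0 0 0; 0 0.6 1.3 0 0; 0 0.6 1.5 0 0; 0 0.6 1.7 0 0; 0 0.6 1.9 0 0; 0 0.6 2.0 0 0; 0 0.6 2.1 0 0; 0 0.6 2.2 0 0",
)

```text
time_s: 8.2
eef_pos: [540.2, 19.3, 180.1]
ee_rot: [0.703, -0.08, 0.702, 0.08]
force: [1.3, -3.4, -0.2]
grip_width: -0.003
```

```bash
python3 - <<'E'
from h import *
s=st(); p=capture('wrist'); save(p,'w6'); st()
a=cv2.imread('pics/w6.png')[50:350,200:420]
cv2.imwrite('pics/w6y.png',cv2.resize(cv2.convertScaleAbs(a,alpha=2,beta=10),None,fx=2,fy=2,interpolation=cv2.INTER_CUBIC))
E
```

```text
t 8.2 pan xyz [-19.63  63.43 180.06] F pan 0.5104418242860925 -3.557050335461855 -0.24005672918591414 g -0.003
t 8.25 pan xyz [-19.62  63.62 180.05] F pan 0.26003579923293546 -2.2800459360234635 -0.25820715464497057 g 0.001
```

View pics/w6y.png

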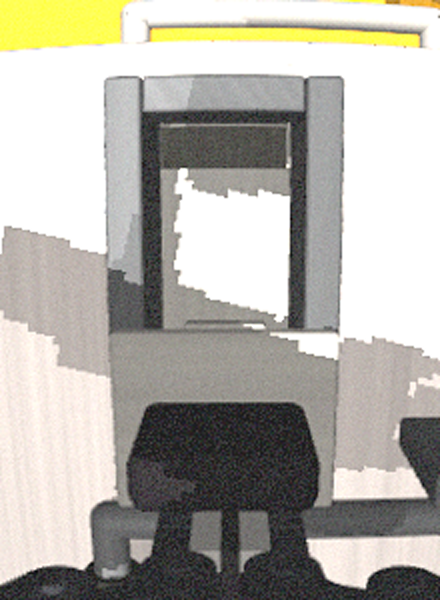

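Contact: -3.5 N, the fingers are behind the rib, and about 33 mm of tail gap remains at (230,325). I'll slide 20 mm and then re-check.

Request:
send_rows(
  rows="0 0 0.2 0 0; 0 0 0.4 0 0; 0 0 0.6 0 0; 0 0 0.8 0 0; 0 0 1.0 0 0; 0 0 1.2 0 0; 0 0 1.4 0 0; 0 0 1.6 0 0; 0 0 1.8 0 0; 0 0 1.9 0 0; 0 0 2.0 0 0; 0 0 2.0 0 0",
)

```text
time_s: 9.45
eef_pos: [535.5, 39.3, 180.0]
ee_rot: [0.703, -0.08, 0.703, 0.08]
force: [0.7, -1.6, 0.4]
grip_width: -0.004
```

```bash
python3 - <<'E'
from h import *
s=st(); p=capture('wrist'); save(p,'w7'); st()
a=cv2.imread('pics/w7.png')[50:350,200:420]
cv2.imwrite('pics/w7y.png',cv2.resize(cv2.convertScaleAbs(a,alpha=2,beta=10),None,fx=2,fy=2,interpolation=cv2.INTER_CUBIC))
E
```

```text
t 9.45 pan xyz [-19.65  83.97 180.04] F pan 0.28069944861245666 -1.6951918329470181 0.4448248397231115 g -0.004
t 9.5 pan xyz [-19.67  83.98 180.02] F pan -0.5680560931919059 -1.6432648218604868 1.439488106802027 g -0.003
```

View pics/w7y.png

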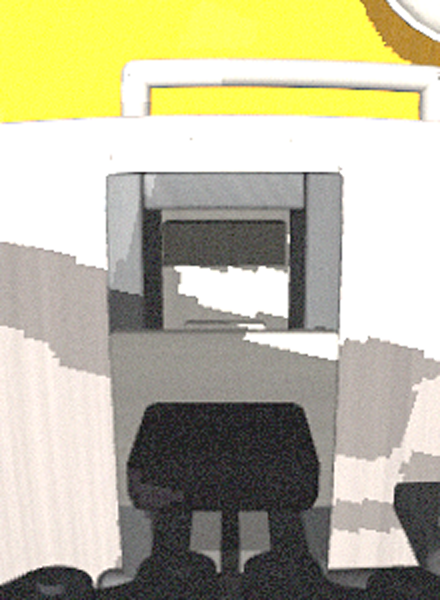

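The tail, at row 321, has about 12 mm to go to the stop face at row 266. I'll slide 7 mm more, then take small steps.

Request:
send_rows(
  rows="0 0 0.15 0 0; 0 0 0.3 0 0; 0 0 0.45 0 0; 0 0 0.55 0 0; 0 0 0.65 0 0; 0 0 0.7 0 0; 0 0 0.7 0 0",
)

```text
time_s: 10.2
eef_pos: [534.0, 46.1, 180.0]
ee_rot: [0.703, -0.08, 0.703, 0.08]
force: [1.4, -2.7, 0.8]
grip_width: 0.001
```

```bash
python3 - <<'E'
from h import *
s=st(); p=capture('wrist'); save(p,'w8'); st()
a=cv2.imread('pics/w8.png')[110:260,230:390]
cv2.imwrite('pics/w8y.png',cv2.resize(cv2.convertScaleAbs(a,alpha=2,beta=10),None,fx=4,fy=4,interpolation=cv2.INTER_CUBIC))
E
```

```text
t 10.2 pan xyz [-19.67  90.89 180.  ] F pan 0.7953942426388161 -2.9468399058247647 0.8248871776136837 g 0.001
t 10.25 pan xyz [-19.67  90.89 179.99] F pan -0.026947205233242812 -1.9606456503890703 2.751648385231544 g 0.002
```

View pics/w8y.png

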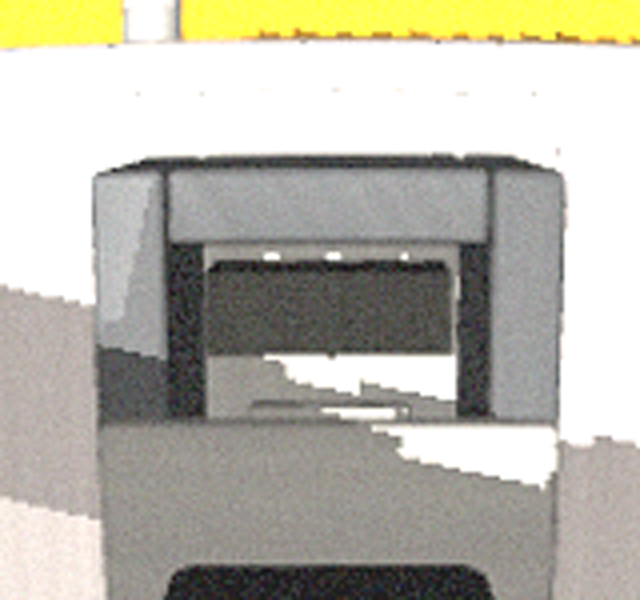

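About 5 mm of gap remains.

Request:
send_rows(
  rows="0 0 0.1 0 0; 0 0 0.2 0 0; 0 0 0.3 0 0; 0 0 0.3 0 0",
)

```text
time_s: 10.65
eef_pos: [533.3, 49.0, 180.0]
ee_rot: [0.703, -0.08, 0.703, 0.08]
force: [0.3, -3.0, 1.8]
grip_width: 0.001
```

Request:
send_rows(
  rows="0 0 0.03 0 0; 0 0 0.06 0 0; 0 0 0.06 0 0",
)

```text
time_s: 10.95
eef_pos: [533.2, 49.4, 180.0]
ee_rot: [0.703, -0.08, 0.703, 0.08]
force: [-0.1, -3.4, 2.2]
grip_width: 0.005
```

Request:
send_rows(
  rows="0 0 0.03 0 0; 0 0 0.06 0 0; 0 0 0.06 0 0",
)

```text
time_s: 11.25
eef_pos: [533.1, 50.1, 180.0]
ee_rot: [0.703, -0.08, 0.703, 0.08]
force: [-0.1, -2.9, 2.3]
grip_width: -0.001
```

Request:
send_rows(
  rows="0 0 0.03 0 0; 0 0 0.06 0 0; 0 0 0.06 0 0",
)

```text
time_s: 11.55
eef_pos: [532.9, 50.7, 180.0]
ee_rot: [0.703, -0.08, 0.703, 0.08]
force: [-0.2, -3.4, 1.3]
grip_width: 0.0
```

```bash
python3 - <<'E'
from h import *
s=st(); p=capture('wrist'); save(p,'w9'); st()
a=cv2.imread('pics/w9.png')[110:260,230:390]
cv2.imwrite('pics/w9y.png',cv2.resize(cv2.convertScaleAbs(a,alpha=2,beta=10),None,fx=4,fy=4,interpolation=cv2.INTER_CUBIC))
E
```

```text
t 11.55 pan xyz [-19.67  95.6  180.02] F pan -0.9373369001553971 -3.231757613982151 1.3253663528324275 g 0.0
t 11.6 pan xyz [-19.66  95.61 180.02] F pan -1.3067398338556737 -2.7007147928938178 1.4645449152277308 g 0.003
```

View pics/w9y.png

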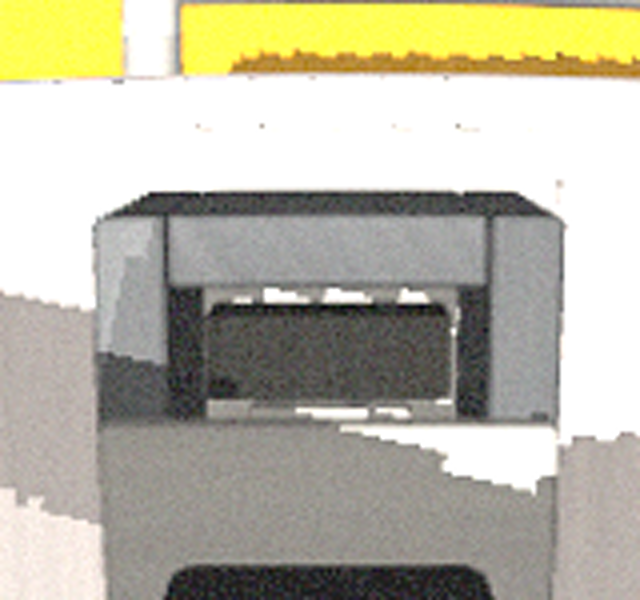

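The tail is practically at the stop, with both edges at about row 400. From here I use 0.4 mm steps by force.

Request:
send_rows(
  rows="0 0 0.02 0 0; 0 0 0.04 0 0; 0 0 0.04 0 0",
)

```text
time_s: 11.9
eef_pos: [532.8, 51.0, 180.0]
ee_rot: [0.703, -0.08, 0.703, 0.08]
force: [1.3, -2.9, 1.6]
grip_width: 0.0
```

Request:
send_rows(
  rows="0 0 0.02 0 0; 0 0 0.04 0 0; 0 0 0.04 0 0",
)

```text
time_s: 12.2
eef_pos: [532.7, 51.4, 180.0]
ee_rot: [0.703, -0.08, 0.703, 0.08]
force: [0.4, -1.9, 2.0]
grip_width: 0.003
```

Request:
send_rows(
  rows="0 0 0.02 0 0; 0 0 0.04 0 0; 0 0 0.04 0 0",
)

```text
time_s: 12.5
eef_pos: [532.6, 51.8, 180.0]
ee_rot: [0.703, -0.08, 0.703, 0.08]
force: [0.3, -3.7, 2.1]
grip_width: 0.0
```

Request:
send_rows(
  rows="0 0 0.02 0 0; 0 0 0.04 0 0; 0 0 0.04 0 0",
)

```text
time_s: 12.8
eef_pos: [532.6, 52.0, 180.0]
ee_rot: [0.703, -0.08, 0.703, 0.08]
force: [0.0, -3.9, 2.3]
grip_width: -0.002
```

Request:
send_rows(
  rows="0 0 0.02 0 0; 0 0 0.04 0 0; 0 0 0.04 0 0",
)

```text
time_s: 13.1
eef_pos: [532.6, 52.1, 180.0]
ee_rot: [0.703, -0.081, 0.702, 0.08]
force: [1.7, -5.6, 0.9]
grip_width: 0.005
```

Request:
send_rows(
  rows="0 0 0.02 0 0; 0 0 0.04 0 0; 0 0 0.04 0 0",
)

```text
time_s: 13.4
eef_pos: [532.5, 52.2, 180.0]
ee_rot: [0.703, -0.081, 0.702, 0.08]
force: [1.1, -7.8, 1.8]
grip_width: 0.005
```

```bash
python3 - <<'E'
from h import *
st(); p=capture('top'); st()
E
```

```text
t 13.4 pan xyz [-19.67  97.19 180.03] F pan -0.6630437331230108 -7.826294848536746 1.8370686705972459 g 0.005
t 13.45 pan xyz [-19.65  97.19 180.04] F pan 0.09713152955873959 -7.960397578239593 0.7961919225944694 g 0.0
```

The stop is felt: force rose from 3 to 8 N while motion stalled. I back off, rise, open, and move over the bail bar.

Request:
send_rows(
  rows="0 0 -0.3 0 0; 0 0 -1 0 0; 0 -1 -2 0 0; 0 -3 -3 0 0; 0 -6 -4 -0.5 0; 0.5 -7 -6 -1.5 0; 0.7 -7 -8 -2.5 0; 0.7 -7 -9.3 -3 0; 0.7 -7 -9.7 -3 0; 0.7 -7 -9.7 -3 0; 0.7 -7 -9.7 -3 0",
  grip_force=30,
)

```text
time_s: 14.55
eef_pos: [525.1, -47.7, 249.8]
ee_rot: [0.702, -0.08, 0.703, 0.081]
force: [0.4, 0.2, -0.2]
grip_width: 0.703
```

```bash
python3 - <<'E'
from h import *
s=st(); p=capture('wrist'); save(p,'w10')
for t in ['tab','tab_rib','stop','bail_bar']:
    for d in nets.spot_point(p,t)[:1]: print(t,pan(d['location']),round(d['confidence'],2))
print('sleeve pred',proj(p,s,P(-50,30,180)),proj(p,s,P(-50,-30,180)))
sh(s,P(-50,0,133))
E
```

```text
t 14.55 pan xyz [-49.37   1.47 249.82] F pan 0.395628847107584 0.14133297002602305 -0.2315666663722247 g 0.703
tab [-19.22 115.35 193.3 ] 0.85
tab_rib [-22.42 116.61 216.6 ] 0.85
stop [-22.62 131.74 188.3 ] 0.78
bail_bar [-46.54   4.56 180.  ] 0.64
sleeve pred [312.82 197.92] [312.81 282.74]
shift cm [11.68 -0.15 -0.06] toolz angle from PX 0.06464866455334307 tool y in pan -0.0011281664034907242 0.999999210785426
```

View pics/w10.png

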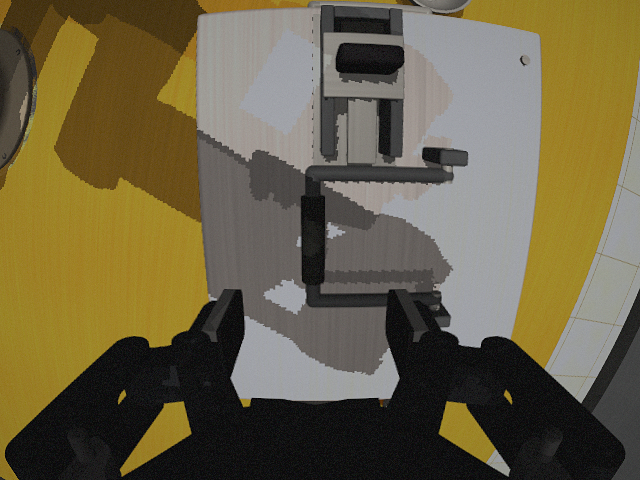

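```bash
python3 - <<'E'
from h import *
a=cv2.imread('pics/w10.png')[130:210,290:470]
cv2.imwrite('pics/w10z.png',cv2.resize(cv2.convertScaleAbs(a,alpha=2,beta=10),None,fx=4,fy=6,interpolation=cv2.INTER_CUBIC))
s=ctrl.sense(); p=capture('wrist')
for v in (163,164,165,166,167): print(v,ray(p,s,361,v,193),ray(p,s,361,v,180))
E
```

```text
163 [-20.49  54.14 193.  ] [-18.88  53.13 180.  ]
164 [-20.48  53.52 193.  ] [-18.86  52.47 180.  ]
165 [-20.47  52.9  193.  ] [-18.85  51.82 180.  ]
166 [-20.45  52.28 193.  ] [-18.84  51.16 180.  ]
167 [-20.44  51.66 193.  ] [-18.82  50.51 180.  ]
```

View pics/w10z.png

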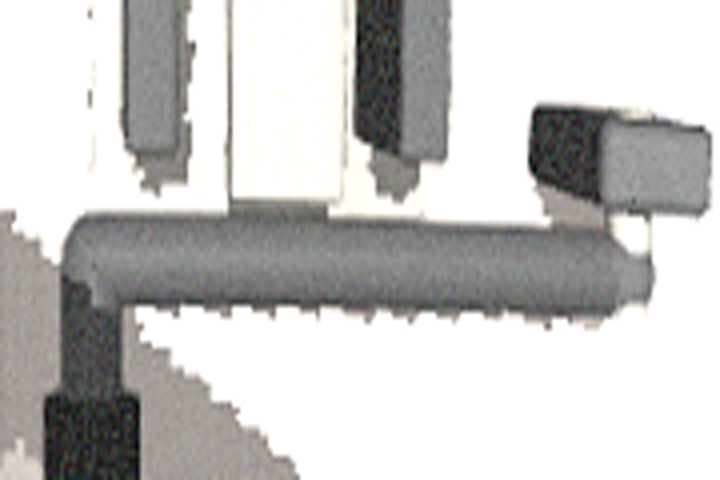

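The tongue tip (row 163.5, y≈53.8) now clears the arm's outer edge (row 165.8, y≈51.3), and the sleeve is centred between the fingers at (313,240). I descend next.

Request:
send_rows(
  rows="0.7 2 0 0 0; 0.7 4 -0.1 0 0; 0.7 6 -0.1 0 0; 0.7 8 -0.1 0 0; 0.7 9 -0.1 0 0; 0.7 10 -0.1 0 0; 0.7 10 -0.1 0 0",
)

```text
time_s: 15.55
eef_pos: [525.0, -49.1, 149.3]
ee_rot: [0.702, -0.08, 0.703, 0.081]
force: [-0.7, 0.3, 0.4]
grip_width: 0.701
```

Request:
send_rows(
  rows="0.7 0.6 0 0 0; 0.7 1.2 0 0 0; 0.7 1.7 0 0 0; 0.7 1.7 0 0 0; 0.7 1.7 0 0 0",
)

```text
time_s: 16.05
eef_pos: [525.3, -49.3, 133.1]
ee_rot: [0.703, -0.08, 0.703, 0.08]
force: [0.4, 0.2, -0.0]
grip_width: 0.702
```

```bash
python3 - <<'E'
from h import *
s=st(); p=capture('wrist'); save(p,'w11')
q=capture('scene')
a=q['pixels'][150:300,210:400]; save({'pixels':cv2.convertScaleAbs(cv2.resize(a,None,fx=4,fy=4,interpolation=cv2.INTER_CUBIC),alpha=1.8)},'s11z')
E
```

```text
t 16.05 pan xyz [-49.56  -0.08 133.08] F pan 0.4794609455973278 0.1420184639996771 -0.016401228222951425 g 0.702
```

View pics/w11.png

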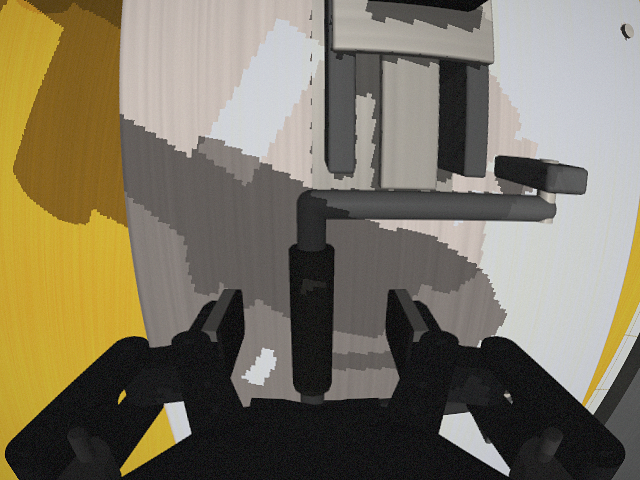

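View pics/s11z.png

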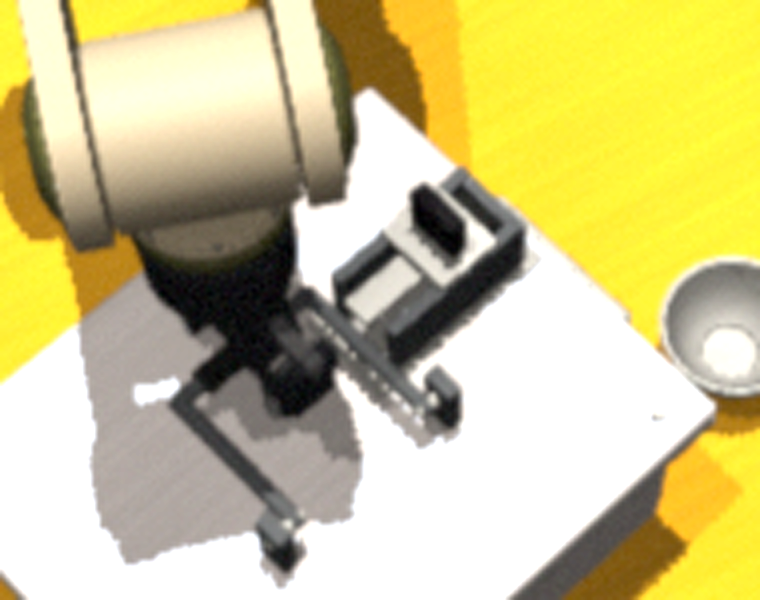

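The sleeve at (312,320) lies centred between the pads (244 and 388), with no force. I close the fingers.

Request:
send_rows(
  rows="0.3 0 0 0 0; 0 0 0 0 0; 0 0 0 0 0; 0 0 0 0 0; 0 0 0 0 0; 0 0 0 0 0; 0 0 0 0 0",
  grip_force=30,
)

```text
time_s: 16.85
eef_pos: [524.1, -49.6, 133.1]
ee_rot: [0.701, -0.08, 0.704, 0.08]
force: [-7.9, -0.9, 3.9]
grip_width: 0.175
```

```bash
python3 - <<'E'
from h import *
s=st(); p=capture('wrist'); save(p,'w12')
E
```

```text
t 16.85 pan xyz [-50.82  -0.06 133.08] F pan -7.848391998580356 0.907389131988373 3.903215031552727 g 0.175
```

View pics/w12.png

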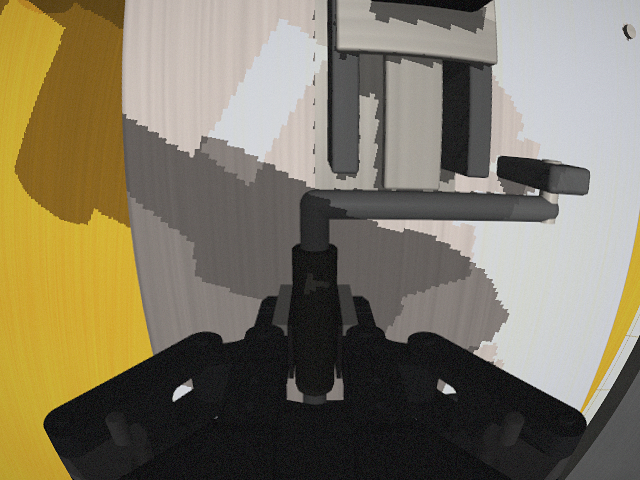

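Gripped (0.175 ≈ 15 mm). The x force shows the bar is about 1.2 mm nearer to me than commanded, so I correct by that amount. A small lift comes first, to make sure the bail is free.

Request:
send_rows(
  rows="0 -0.1 0 -0.1 0; 0 -0.25 0 -0.1 0; 0 -0.4 0 -0.1 0; 0 -0.5 0 -0.1 0; 0 -0.5 0 -0.1 0",
)

```text
time_s: 17.4
eef_pos: [524.2, -49.5, 137.9]
ee_rot: [0.702, -0.08, 0.703, 0.08]
force: [0.7, -0.1, -4.6]
grip_width: 0.175
```

Request:
send_rows(
  rows="0 -0.15 0 0 0; 0 -0.3 0 0.02 0; 0 -0.4 0 0.03 0; 0 -0.5 0 0.05 0; 0 -0.5 0 0.05 0",
)

```text
time_s: 17.9
eef_pos: [524.6, -49.4, 143.1]
ee_rot: [0.702, -0.08, 0.703, 0.08]
force: [-2.3, -1.7, -4.7]
grip_width: 0.175
```

Free at about 6° with steady 4.7 N. I follow the arc.

Request:
send_rows(
  rows="0 -0.56 0 0.08 0; 0 -1.33 0 0.25 0; 0 -2.08 0 0.49 0; 0 -2.8 0 0.79 0; 0 -3.5 0 1.15 0; 0 -4.16 0 1.57 0; 0 -4.79 0 2.05 0; 0 -5.36 0 2.58 0; 0 -5.69 0 2.92 0; 0 -5.89 0 3.15 0; 0 -5.89 0 3.15 0",
)

```text
time_s: 19.0
eef_pos: [553.1, -43.0, 205.9]
ee_rot: [0.701, -0.081, 0.704, 0.08]
force: [-26.6, -3.6, 23.5]
grip_width: 0.171
```

```bash
python3 - <<'E'
from h import *
s=st(); p=capture('wrist'); save(p,'w13')
q=capture('scene')
a=q['pixels'][150:300,210:400]; save({'pixels':cv2.convertScaleAbs(cv2.resize(a,None,fx=4,fy=4,interpolation=cv2.INTER_CUBIC),alpha=1.8)},'s13z')
E
```

```text
t 19.0 pan xyz [-21.09  -0.18 205.88] F pan -26.720524718565827 2.4935918690896535 23.54121602047215 g 0.171
```

View pics/w13.png

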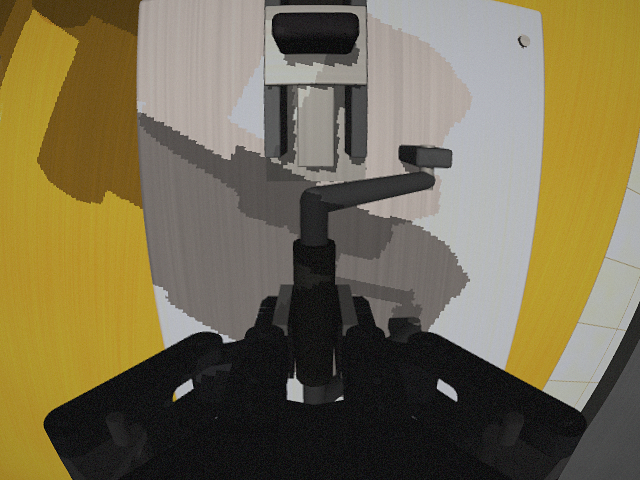

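View pics/s13z.png

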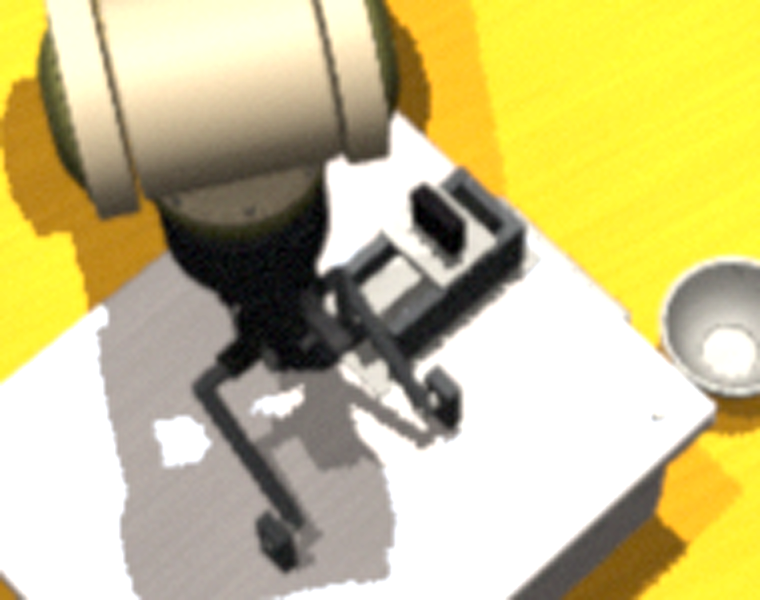

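The force of -27/+24 N is outward along the bail's radius. The bar has rolled about 6 mm down the pads (the sleeve looks smaller at (314,300)). I'll loosen the grip to cage the bar rather than fight it, and lower the fingers around it.

Request:
send_rows(
  rows="0.2 0 0 0 0; 0.38 0 0 0 0; 0.38 0 0 0 0; 0.38 0 0 0 0; 0.38 0.5 0 0 0; 0.38 1 0 0 0; 0.38 1.2 0 0 0; 0.38 1.2 0 0 0",
)

```text
time_s: 19.9
eef_pos: [555.3, -42.2, 189.3]
ee_rot: [0.702, -0.08, 0.703, 0.08]
force: [0.1, -0.6, 0.1]
grip_width: 0.379
```

```bash
python3 - <<'E'
from h import *
s=st(); p=capture('wrist'); save(p,'w14')
print('sleeve ends at bail 48deg',[proj(p,s,P(40-90*np.cos(np.radians(t)),30,180+90*np.sin(np.radians(t)))) for t in (44,48,52)])
E
```

```text
t 19.9 pan xyz [-18.75   0.08 189.33] F pan -0.013046730441087125 -0.6524153007352337 0.09837950498548237 g 0.379
sleeve ends at bail 48deg [array([294.6 , 257.08]), array([307.85, 261.51]), array([322.98, 265.87])]
```

View pics/w14.png

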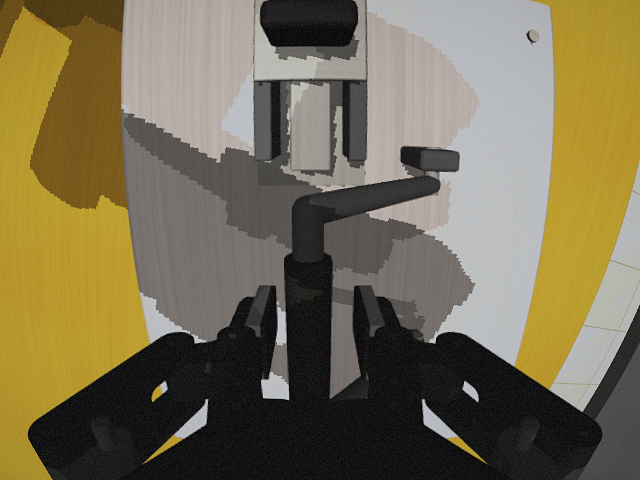

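The bail stayed at about 48° (sleeve at column 308) with zero force. I now push it the rest of the way with the near finger, the bar loosely caged.

Request:
send_rows(
  rows="0.38 0 0 0.4 0; 0.38 -0.2 0 0.8 0; 0.38 -0.4 0 1.2 0; 0.38 -0.9 0 1.9 0; 0.38 -1.3 0 2.6 0; 0.38 -1.65 0 3.3 0; 0.38 -1.9 0 4.0 0; 0.38 -2.1 0 4.6 0; 0.38 -2.2 0 5.1 0; 0.38 -2.25 0 5.5 0; 0.38 -2.3 0 5.8 0; 0.38 -2.3 0 6.0 0",
)

```text
time_s: 21.15
eef_pos: [614.1, -28.7, 212.8]
ee_rot: [0.702, -0.08, 0.703, 0.08]
force: [-2.2, -0.4, 2.3]
grip_width: 0.379
```

```bash
python3 - <<'E'
from h import *
s=st(); p=capture('wrist'); save(p,'w15')
print('sleeve ends',[(t,proj(p,s,P(40-90*np.cos(np.radians(t)),30,180+90*np.sin(np.radians(t))))) for t in (75,80,85,90,95)])
q=capture('scene')
a=q['pixels'][150:300,210:400]; save({'pixels':cv2.convertScaleAbs(cv2.resize(a,None,fx=4,fy=4,interpolation=cv2.INTER_CUBIC),alpha=1.8)},'s15z')
E
```

```text
t 21.15 pan xyz [ 41.62   0.03 212.77] F pan -2.23595867339476 0.12187841668902871 2.3243170026733733 g 0.379
sleeve ends [(75, array([238.6 , 257.64])), (80, array([260.28, 259.49])), (85, array([283.48, 260.67])), (90, array([307.53, 261.11])), (95, array([331.67, 260.77]))]
```

View pics/w15.png

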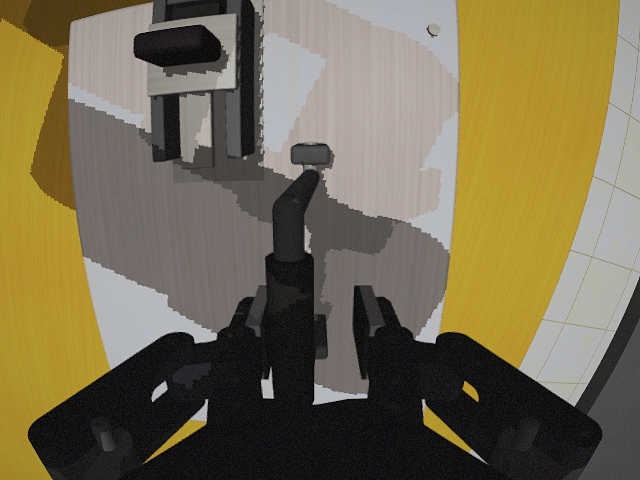

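View pics/s15z.png

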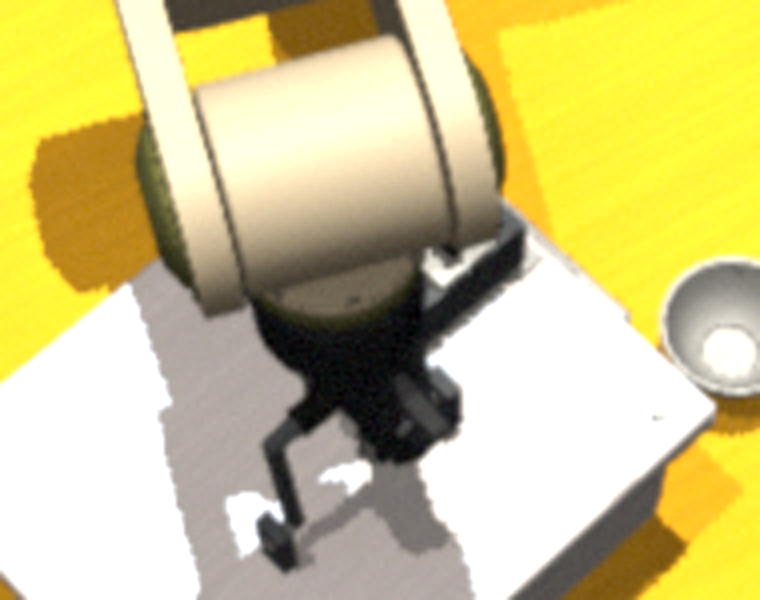

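The sleeve is at column 290, i.e. about 86°. A touch more, then open and lift straight off.

Request:
send_rows(
  rows="0.38 0 0 0.2 0; 0.38 0 0 0.4 0; 0.38 0 0 0.6 0; 0.38 0 0 0.6 0; 0.38 0 0 0.6 0",
)

```text
time_s: 21.75
eef_pos: [619.9, -27.3, 212.7]
ee_rot: [0.703, -0.08, 0.702, 0.08]
force: [-0.8, -0.4, -0.1]
grip_width: 0.384
```

```bash
python3 - <<'E'
from h import *
s=st(); p=capture('wrist'); save(p,'w16')
print('sleeve ends',[(t,proj(p,s,P(40-90*np.cos(np.radians(t)),30,180+90*np.sin(np.radians(t))))) for t in (80,85,90,95)])
E
```

```text
t 21.75 pan xyz [ 47.59   0.02 212.73] F pan -0.9017248742572881 -0.24121300469770393 -0.07976448684248123 g 0.384
sleeve ends [(80, array([242.64, 259.39])), (85, array([265.4, 260.6])), (90, array([289.23, 261.07])), (95, array([313.41, 260.78]))]
```

View pics/w16.png

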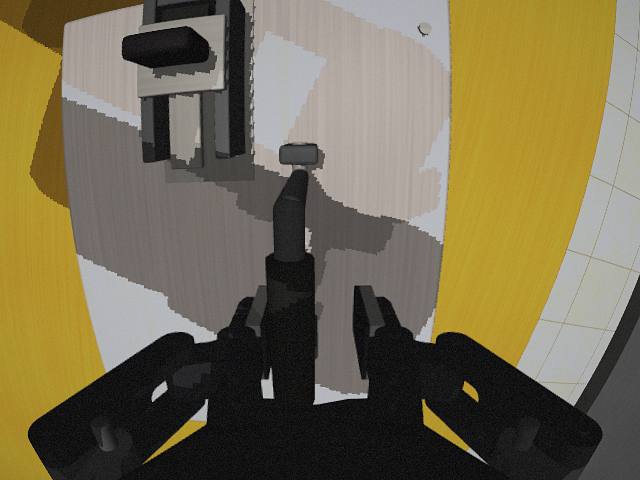

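Sleeve at column 290, i.e. about 90°. I open and withdraw upwards.

Request:
send_rows(
  rows="0.5 0 0 0 0; 0.7 0 0 0 0; 0.8 0 0 0 0; 0.8 0 0 0 0; 0.8 -1.5 0 0 0; 0.8 -3.5 0 0 0; 0.8 -6 0 0 0; 0.8 -9 0 0 0; 0.8 -12 0 0 0; 0.8 -12 0 0 0",
)

```text
time_s: 22.8
eef_pos: [620.6, -27.6, 337.2]
ee_rot: [0.705, -0.081, 0.7, 0.079]
force: [0.1, 0.0, 0.8]
grip_width: 0.802
```

Request:
send_rows(
  rows="0.8 0 0 -3 0; 0.8 0 0 -7 0; 0.8 0 0 -11 0; 0.8 0 0 -15 0; 0.8 0 0 -18 0; 0.8 0 0 -18 0; 0.8 0 0 -18 0",
)

```text
time_s: 23.5
eef_pos: [444.3, -68.1, 332.8]
ee_rot: [0.703, -0.08, 0.702, 0.08]
force: [-0.5, 0.1, -0.6]
grip_width: 0.801
```

```bash
python3 - <<'E'
from h import *
s=st(); p=capture('wrist'); save(p,'w17')
for t in ['tab','tab_rib','stop','bail_bar']:
    for d in nets.spot_point(p,t)[:1]: print(t,pan(d['location']),round(d['confidence'],2))
q=capture('scene')
a=q['pixels'][150:300,190:420]; save({'pixels':cv2.convertScaleAbs(cv2.resize(a,None,fx=3.4,fy=3.4,interpolation=cv2.INTER_CUBIC),alpha=1.8)},'s17z')
for t in ['tab_rib','bail_bar']:
    for d in nets.spot_point(q,t)[:1]: print(t,pan(d['location']),round(d['confidence'],2))
E
```

```text
t 23.5 pan xyz [-132.71   -0.15  332.78] F pan -0.4789294841457235 0.16433135915345085 -0.5881219109211494 g 0.801
tab [-20.17 114.34 193.3 ] 0.78
tab_rib [-21.65 115.92 215.4 ] 0.62
stop [-18.47 130.58 189.9 ] 0.71
bail_bar [ 43.53   1.73 270.6 ] 0.85
tab_rib [-22.75 111.14 221.9 ] 0.67
bail_bar [ 42.81   1.28 271.4 ] 0.95
```

View pics/w17.png

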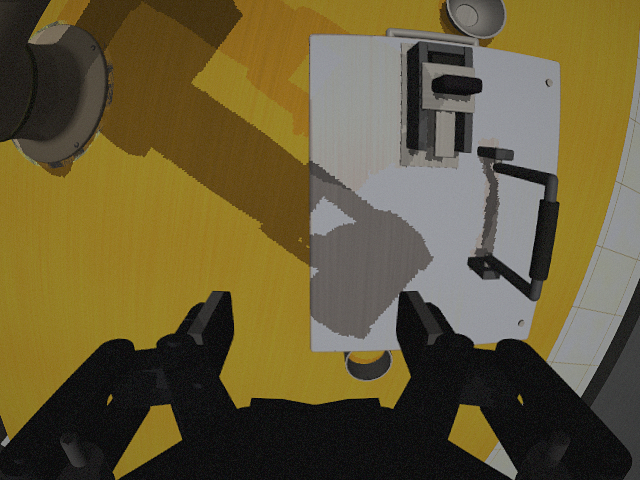

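View pics/s17z.png

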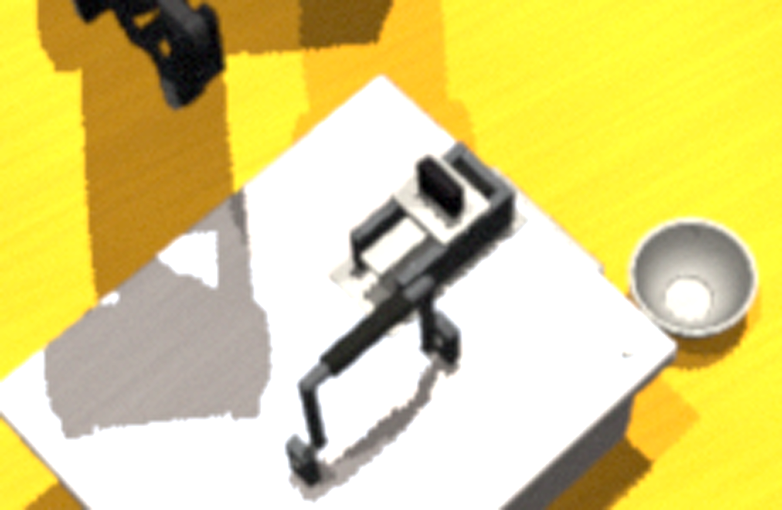

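The bail stands upright (bar at pan x≈43, z≈271, about 91°). The tab is still out and the robot is clear of everything, so I hand in.

```bash
python3 - <<'E'
from h import *
st(); print(workorder.finish_job())
E
```

```text
t 23.9 pan xyz [-132.31   -0.07  332.64] F pan -0.5352270572288381 1.172951252250634 0.8773095198675853 g 0.801
the job is handed in; nothing more can be done
None
```

The pan's lid is unlatched: the safety tab is slid out against its stop, the bail stands upright, and the job was handed in at 23.9 s.

- **Tab:** I pushed the rib outwards with shut fingers until the push force rose from about 3 N to 8 N and the motion stalled, so about 5 N on the stop. The wrist picture then showed the tongue about 2 mm clear of the bail arm.
- **Bail:** I gripped the bar, checked with a small lift that it was free (steady at about 5 N), and swung it to about 48°. From there I pushed it upright with the bar loosely caged between the fingers.
- **Last checks:** Both cameras put the bar at pan x ≈ 43, z ≈ 271 mm, about 92°, which is about upright. The tab was still out, with the rib at pan y ≈ 111 to 116 mm. The robot was clear of everything. The bowl and the part of the ring mould in view looked undisturbed. The jar was not in the last pictures, but the arm never went near it.

Two things disagreed with what I expected:

- **Fingertips:** The real fingertips sit about 33 mm behind the reported TCP. My first approach passed over the rib without touching it, and I corrected for this from the pictures and by feel.
- **Grip during the swing:** The bar rolled about 6 mm down in the pads and built up about 35 N along the bail's radius. The bail was already free of the tongue and only about 5 N acted in the swing direction. I let go and continued with the loose cage.

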